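# Lower the chin rest for transport

## Task

The eye-testing instrument is being packed for the road: its measuring head is already in the case. Wind the chin rest down with its handwheel, clockwise seen from above, until the chin rest sits on its stops, then let go. Do not push on the chin rest itself, and leave the other things on the table where they are.

Things in the scene. Friction and masses are not known exactly. Their poses are not given: they have to be found in the camera images.
- unit: cream-coloured base of the instrument with its headrest, heavy and fixed: 370 mm long (its x), 300 mm wide (its y), deck top 55 mm above the table, on it a black stage plate 120 x 220 mm with its top 65 mm up. Origin: centre of the underside. The operator's end with the handwheel faces -x of the unit; the headrest, two uprights at x = +145 mm, y = +-135 mm, 410 mm tall with a crossbar on top, stands at the far end. It may stand turned up to 0.3 rad either way.
- wheel_centre (a point): point on the vertical axis of the black three-spoke handwheel (outside diameter 125 mm), at the height of the top of the rim, 96 mm above the table; the hub reaches 6 mm higher. The wheel lies flat, its axis at x = -110 mm, y = -55 mm of the unit, over a cream gear housing 66 mm across.
- handle_mid (a point): middle of the orange upright revolving handle of the wheel: 56 mm tall, 23 mm thick at its belly (19 mm at its ends), on its own bearing so that it can be held while the wheel turns; it stands 50 mm from the wheel's axis. This point lies on the handle's axis 130 mm above the table; the handle's foot is 100 mm and its top 156 mm above the table.
- wheel (a joint): turn of the handwheel in rad, counter-clockwise from above positive; 0 = chin rest on its stops (the wheel goes no further), up to 26. Starts at 9 to 15, so about 1.4 to 2.4 turns clockwise remain. 15 mm of chin-rest travel a turn. It runs stiffly: about 2.5 N sideways at the handle keeps it turning, it stays where it is left, and it blocks hard at 0.
- chin_rest (a joint): height of the chin rest above its stops in m, driven by the wheel through a screw: 0 = sitting on the stops, at most 0.062. The screw is self-locking: the chin rest cannot be pushed down. The chin rest is a steel bar across the headrest with a white chin cup on it and an aluminium guide shoe at either end; the undersides of the shoes come down on the stops, dark blocks with red buffers on the inner sides of the uprights, 174 mm above the table.
- pen_torch: bystander: silver and dark blue pen torch, 130 mm long, lying on the deck of the unit beside the wheel; origin at the middle of its underside
- paper_pad: bystander: pad of chin-rest papers 60 x 95 x 18 mm lying on the stage plate of the unit; origin at the middle of its underside
- glasses_case: bystander: dark blue spectacle case 62 x 160 x 44 mm beside the unit on its +y side; origin at the middle of its underside
- occluder: bystander: black eye occluder (disc on a flat handle, 213 mm long, 8 mm thick) on the table at the unit's -y side; origin on the underside
- sanitiser: bystander: pump bottle 66 mm across, 194 mm tall; origin at the middle of its underside
- mug: bystander: white mug 80 mm across, 90 mm tall; origin at the middle of its underside

How it is judged:
By the outcome, as a careful person would: the job done as asked, in the order asked, and still so for the second after the job is handed in, with the robot touching nothing.
It also fails if it takes over 58 s, if anything falls off the work surface, if the arm or the gripper's body presses on something with over 40 N, if the wrist force passes 120 N, or if a joint passes its speed limit or range.

## Robot

A 6-joint arm with a two-finger parallel gripper is mounted at the origin on the work surface. World frame = base frame: x ahead of the robot, y to its left, z up, the work surface at z = 0. Lengths are in mm, angles in rad, forces in N, time in s.
With the tool pointing down it reaches from about 300 to 775 mm from the base axis. Payload 14.6 kg.
Tool frame: the origin (TCP) lies at the very end of the fingers, on their centre line; the grasp point (between the pads) lies 19 mm behind it (manip.grip_point_offset is the distance from the TCP to the grasp point, in mm); z points along the fingers, y is the line along which they close (so a half turn about z gives the same grasp; the last joint's range is limited). The gripper opens to 94 mm and grips with 3 to 60 N. Pads are 16 mm wide; open, the fingers measure 119 mm over their backs; the gripper's body (75 mm by 177 mm) begins 78 mm behind the grasp point.
Start: joints at [1.039, 0.3, 1.521, -0, 1.321, -0.067], TCP at [246.53, 491.642, 205.446] pointing down, gripper open.
Joint ranges: [-3.03, 3.03], [-0.79, 2.21], [0.23, 2.52], [-1.04, 4.18], [0, 3.07], [-2.55, 2.55]. Speed limits (rad/s): [2.22, 2.22, 2.57, 3.14, 3.14, 3.14].

## Interface

Orientations are given as [roll, pitch, yaw] about the fixed x, y, z axes, in that order (R = Rz(yaw) Ry(pitch) Rx(roll)).
In Python, from cell import telemetry, eyes, manip gives the robot as it stands.
- The arm moves only by the tool play_rows, never from a script. Its arguments are lists of equal length, an entry for each row: "translation": the shift along the world's x, y, z in m, a list of three; "yaw": the turn about the world's z in rad. A call has 1 to 12 rows; each row is the pose to reach, as a shift and turn from the pose commanded when the call began; what a row does not reach only later rows make up. A row lasts 1/8 s, in which the tool goes at most 62.5 mm and 10.7 degrees, less where a joint would pass 70% of its speed; a pose out of reach is approached as far as the arm can. A call with a gripper value outside its range is refused whole. "hand" is the opening, from 0 (shut) to 1 (fully open), set as the call begins (left out, the last holds). The fingers move at their own pace and stop on an object; "force" is the grip in N (left out, the last holds). Time passes only in rows, so rows that repeat a pose let the fingers close. It gives the time, the measured TCP pose, the force, the opening and the grip force at its end, in the units of the state.
- telemetry.read_state(): the state, without advancing time (a new reading comes with each control period).
- eyes.camera(name): name is "scene" or "top" or "wrist"; returns a dict with "pixels" (384x512x3 uint8, red, green, blue), "fx", "fy", "cx", "cy" (pixels), "dist_coeffs" ([k1, k2, p1, p2, k3] as OpenCV has them; the pictures are not rectified), "cam_to_world" (4x4, takes a point from camera to world coordinates); the wrist camera has in their place "T_tool_cam" (4x4, takes a point from camera to tool coordinates, whose origin is the TCP and whose axes are the flange's). Camera axes: x right, y up, looking along -z (the intrinsics and any distortion apply to the point x, -y, -z); pixel columns grow to the right and rows downward; lengths in mm; the calibration is good to about 2 mm. A picture is of the moment at which its call begins: read the wrist's pose just before it. There is no depth.
- manip.sign_off(): hands the job in; it is judged then, once.
The state is a dict: "clock": time; "joints": joint angles; "qd": joint speeds; "effort": joint torques, N m; "eef_pos": TCP position; "eef_rot": TCP orientation; "wrist_force": force on the tool from outside, world axes, zero at the start; "moment": the same for the moment, N m; "finger_gap": finger opening in mm; "finger_force": force on a finger pad.
Only numpy, scipy, OpenCV 4.12 (cv2) and the standard library are available. Lean on these libraries where they do the work, as an engineer would, in place of code of your own. Each camera call takes 0.05 s, during which the arm holds its last target. There are 200 camera calls.

## Working session

There is one attempt and no reset: what is moved stays moved. The work goes in short steps, Python scripts to look and compute and a tool call to move; the robot and the scene stay as the last step left them, time stands still between calls to the robot, and variables do not carry over. Pictures are saved under pics/ and viewed, at most 10 in all, crops included, and the job is handed in when it is done.

Besides the shell and the picture viewer there is one more tool, called after "Request:" in YAML: its name, and indented under it one key for each argument. play_rows: Moves the arm, as the interface text tells. Its arguments: {"type":"object","properties":{"translation":{"type":"array","items":{"type":"array","items":{"type":"number"}}},"yaw":{"type":"array","items":{"type":"number"}},"hand":{"type":"number"},"force":{"type":"number"}},"required":["translation","yaw"]}

```bash
mkdir -p pics; ls; python3 - <<'E'
from cell import telemetry, eyes, manip
import cv2
for n in ("top","scene"):
    c=eyes.camera(n); cv2.imwrite(f"pics/{n}0.png",cv2.resize(c["pixels"][:,:,::-1],(800,600)))
    print({k:v for k,v in c.items() if k!="pixels"})
c=eyes.camera("wrist"); print(c["T_tool_cam"],c["fx"],c["dist_coeffs"])
print(telemetry.read_state())
E
```

```text
pics
{'fx': 352.83470593952205, 'fy': 352.83470593952205, 'cx': 252.99442464451388, 'cy': 198.85389612829113, 'dist_coeffs': array([-0.03115648,  0.        ,  0.        ,  0.        ,  0.        ]), 'cam_to_world': array([[ 2.87982322e-02,  9.90198957e-01, -1.36662678e-01,
         4.70928403e+02],
       [-9.99446732e-01,  2.62478950e-02, -2.04273831e-02,
        -9.25441054e+01],
       [-1.66400658e-02,  1.37175340e-01,  9.90407004e-01,
         1.01869493e+03],
       [ 0.00000000e+00,  0.00000000e+00,  0.00000000e+00,
         1.00000000e+00]])}
{'fx': 359.41340233359443, 'fy': 359.41340233359443, 'cx': 257.34722778704014, 'cy': 191.4320233814108, 'dist_coeffs': array([-0.00196921,  0.        ,  0.        ,  0.        ,  0.        ]), 'cam_to_world': array([[ 5.75390837e-01, -6.80277079e-01,  4.54035770e-01,
         1.05915183e+03],
       [ 8.17875609e-01,  4.77085916e-01, -3.21665225e-01,
        -3.86442253e+02],
       [ 2.20740811e-03,  5.56428005e-01,  8.30892895e-01,
         9.73125455e+02],
       [ 0.00000000e+00,  0.00000000e+00,  0.00000000e+00,
         1.00000000e
[... 330 characters left out ...]
.         0.        ]
{'clock': 0.15, 'joints': array([ 1.03943254e+00,  3.00319883e-01,  1.52142558e+00,  2.68932489e-06,
        1.32072686e+00, -6.66047207e-02]), 'qd': array([ 0.00191718, -0.00256371, -0.00165865, -0.0002333 , -0.00034285,
       -0.00060072]), 'effort': array([-4.86300942e-04, -5.31959689e+01, -3.52823997e+01,  7.07498845e-02,
        2.36090919e-02, -3.89360139e-05]), 'eef_pos': array([246.41554822, 491.48410718, 205.035072  ]), 'eef_rot': array([-3.14071511e+00, -6.11458887e-05,  2.67683289e+00]), 'wrist_force': array([-0.51564247,  0.52695593, -0.37476562]), 'moment': array([-0.00271087,  0.06284102,  0.01006114]), 'finger_force': 0.0, 'finger_gap': 93.8529156036932}
```

View pics/top0.png

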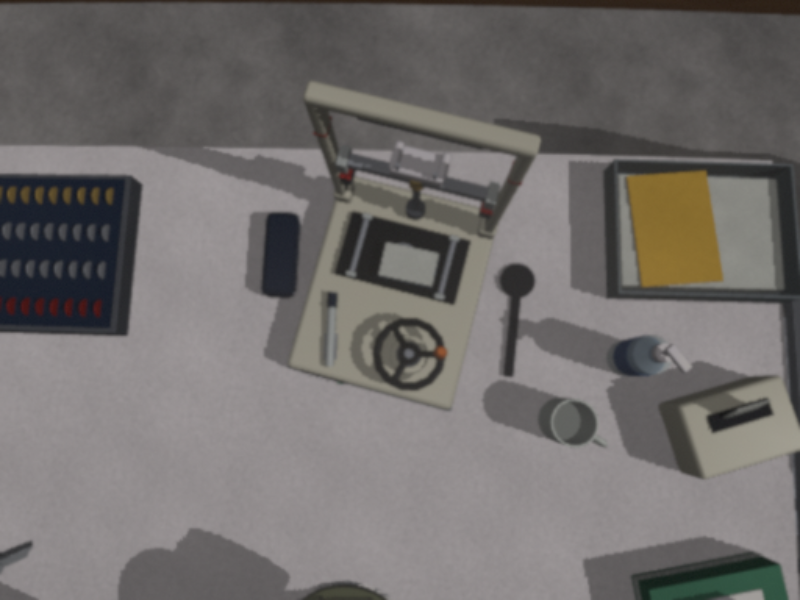

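View pics/scene0.png

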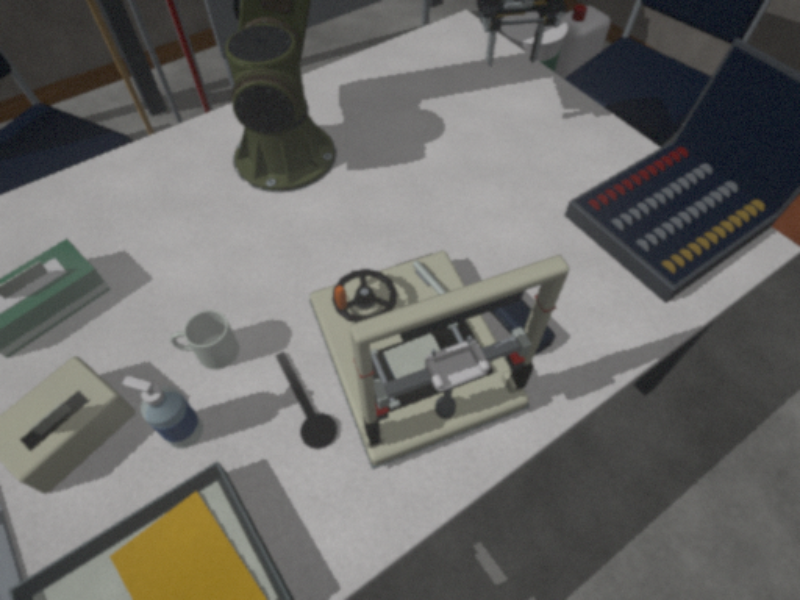

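The top view shows the hub at about (409,353), the handle at (440,352), the unit turned about -0.28 rad, and the pen torch left of the wheel at (331,328). In the scene view the handle is at (340,298).

```bash
cat > h.py <<'E'
import numpy as np, cv2
from scipy.spatial.transform import Rotation as R
def pose(s):
    T=np.eye(4); T[:3,:3]=R.from_euler('xyz',s["eef_rot"]).as_matrix(); T[:3,3]=s["eef_pos"]; return T
def K(c): return np.array([[c["fx"],0,c["cx"]],[0,c["fy"],c["cy"]],[0,0,1.]])
def mat(c,s=None): return c["cam_to_world"] if "cam_to_world" in c else pose(s)@c["T_tool_cam"]
def at_z(c,px,z,s=None):
    T=mat(c,s)
    u=cv2.undistortPoints(np.array([[px]],float),K(c),c["dist_coeffs"])[0,0]
    d=T[:3,:3]@[u[0],-u[1],-1]; o=T[:3,3]
    return o+d*(z-o[2])/d[2]
def proj(c,P,s=None):
    T=mat(c,s); q=(np.asarray(P,float)-T[:3,3])@T[:3,:3]; q=q*[1,-1,-1]
    return cv2.projectPoints(q.reshape(-1,1,3),np.zeros(3),np.zeros(3),K(c),c["dist_coeffs"])[0][:,0]
E
python3 - <<'E'
from cell import eyes
from h import *
c=eyes.camera("top"); k=.64
for n,p,z in (("hub",(409,353),102),("handle top",(441,352),156),("L front",(291,365),55),("R front",(450,407),55),("L back",(340,198),55)):
    print(n,at_z(c,np.array(p)*k,z).round(1))
c=eyes.camera("scene")
print(at_z(c,np.array((340,298))*k,130).round(1),at_z(c,np.array((366,292))*k,102).round(1))
E
```

```text
hub [527.1 -98.4 102. ]
handle top [ 526.8 -148.   156. ]
L front [503.2 107.   55. ]
R front [ 439.  -171.7   55. ]
L back [808.5  34.1  55. ]
[ 531.9 -150.6  130. ] [530.9 -95.6 102. ]
```

Request:
play_rows:
  translation:
    - [0.03, -0.05, 0.035]
    - [0.055, -0.1, 0.035]
    - [0.08, -0.155, 0.035]
    - [0.105, -0.21, 0.035]
    - [0.13, -0.265, 0.035]
    - [0.155, -0.32, 0.035]
    - [0.18, -0.38, 0.035]
    - [0.205, -0.44, 0.035]
    - [0.23, -0.5, 0.035]
    - [0.255, -0.56, 0.035]
    - [0.27, -0.61, 0.035]
    - [0.283, -0.64, 0.035]
  yaw: [-0.11, -0.22, -0.33, -0.44, -0.55, -0.66, -0.77, -0.88, -0.99, -1.1, -1.2, -1.3]
  hand: 0.7

```text
clock: 1.75
eef_pos: [529.7, -151.2, 240.0]
eef_rot: [-3.141, 0.0, 1.371]
wrist_force: [0.9, -0.5, 0.6]
finger_gap: 66.1
finger_force: 0.0
```

Request:
play_rows:
  translation:
    - [0, 0, 0]
    - [0, 0, 0]
    - [0, 0, 0]
  yaw: [0, 0, 0]

```text
clock: 2.12
eef_pos: [529.4, -147.4, 240.7]
eef_rot: [3.141, -0.0, 1.379]
wrist_force: [1.4, 1.6, -0.3]
finger_gap: 65.7
finger_force: 0.0
```

```bash
python3 - <<'E'
from cell import telemetry, eyes
from h import *
s=telemetry.read_state(); c=eyes.camera("wrist")
im=cv2.resize(c["pixels"][:,:,::-1],(800,600)); cv2.imwrite("pics/w1.png",im)
print(s["eef_pos"],s["eef_rot"],s["joints"],s["wrist_force"])
print(proj(c,[[528,-98,102],[529,-148,156],[529,-148,100]],s)/.64)
E
```

```text
[ 529.41120503 -147.36364568  240.7116299 ] [ 3.14128928e+00 -5.46544390e-05  1.37877103e+00] [-3.38180778e-01  2.73823170e-01  1.47211322e+00  9.97850024e-05
  1.39536409e+00 -1.46172876e-01] [ 1.39609787  1.6265411  -0.28272429]
[[389.37703163 198.75286398]
 [407.22214673 302.66159216]
 [406.98683741 278.07651331]]
```

View pics/w1.png

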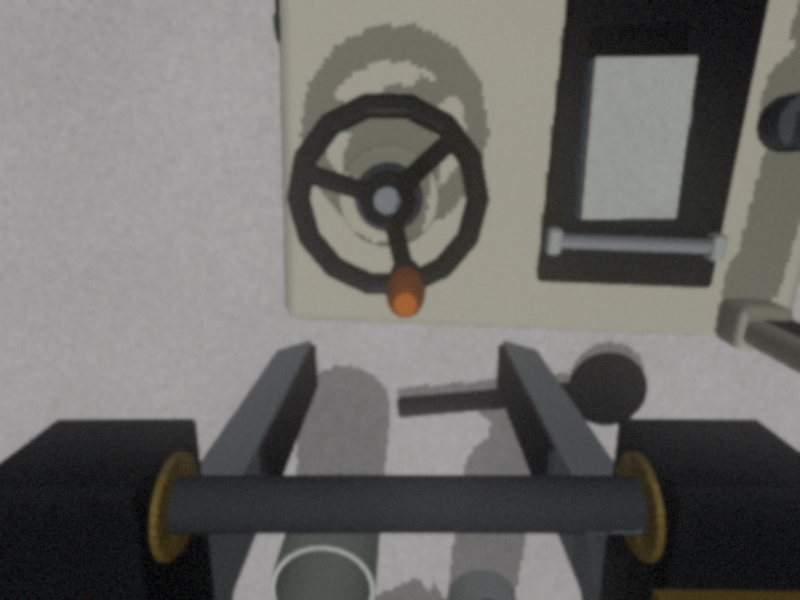

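The wrist view shows the hub at (387,200) and the handle top at (404,303). Both are within 3 px of prediction, so I descend and grip.

Request:
play_rows:
  translation:
    - [-0.0015, -0.0005, -0.03]
    - [-0.0015, -0.0005, -0.065]
    - [-0.0015, -0.0005, -0.1]
    - [-0.0015, -0.0005, -0.12]
    - [-0.0015, -0.0005, -0.129]
    - [-0.0015, -0.0005, -0.129]
    - [-0.0015, -0.0005, -0.129]
  yaw: [0, 0, 0, 0, 0, 0, 0]

```text
clock: 3.05
eef_pos: [528.5, -148.9, 112.5]
eef_rot: [3.14, 0.0, 1.377]
wrist_force: [-0.4, 0.2, 0.9]
finger_gap: 65.7
finger_force: 0.0
```

Request:
play_rows:
  translation:
    - [0, 0, 0]
    - [0, 0, 0]
    - [0, 0, 0]
    - [0, 0, 0]
    - [0, 0, 0]
    - [0, 0, 0]
    - [0, 0, 0]
    - [0, 0, 0]
  yaw: [0, 0, 0, 0, 0, 0, 0, 0]
  hand: 0.0
  force: 20

```text
clock: 4.05
eef_pos: [528.1, -148.9, 111.5]
eef_rot: [3.141, 0.0, 1.377]
wrist_force: [0.6, -0.3, 0.3]
finger_gap: 21.8
finger_force: 20.0
```

Request:
play_rows:
  translation:
    - [-0.0129, 0.0017, 0]
    - [-0.025, 0.0067, 0]
    - [-0.0354, 0.0146, 0]
    - [-0.0433, 0.025, 0]
    - [-0.0483, 0.0371, 0]
    - [-0.05, 0.05, 0]
    - [-0.0483, 0.0629, 0]
    - [-0.0433, 0.075, 0]
    - [-0.0354, 0.0854, 0]
    - [-0.025, 0.0933, 0]
    - [-0.0129, 0.0983, 0]
    - [0, 0.1, 0]
  yaw: [0, 0, 0, 0, 0, 0, 0, 0, 0, 0, 0, 0]

```text
clock: 5.55
eef_pos: [529.0, -48.7, 111.4]
eef_rot: [3.142, 0.0, 1.377]
wrist_force: [-3.5, -6.8, 1.2]
finger_gap: 21.8
finger_force: 20.0
```

```bash
python3 - <<'E'
from cell import telemetry, eyes
from h import *
s=telemetry.read_state(); c=eyes.camera("wrist")
cv2.imwrite("pics/w2.png",cv2.resize(c["pixels"][:,:,::-1],(800,600)))
c=eyes.camera("scene"); cv2.imwrite("pics/s2.png",cv2.resize(c["pixels"][120:312,180:436,::-1],(800,600),interpolation=cv2.INTER_CUBIC))
s=telemetry.read_state();print(s["eef_pos"],s["wrist_force"],s["moment"],s["finger_gap"])
E
```

```text
[529.64953261 -48.97877056 111.4457219 ] [ 2.79085007 -0.68677693  1.66363234] [-0.09219993 -0.40874145  0.03085946] 21.46112378654491
```

View pics/s2.png

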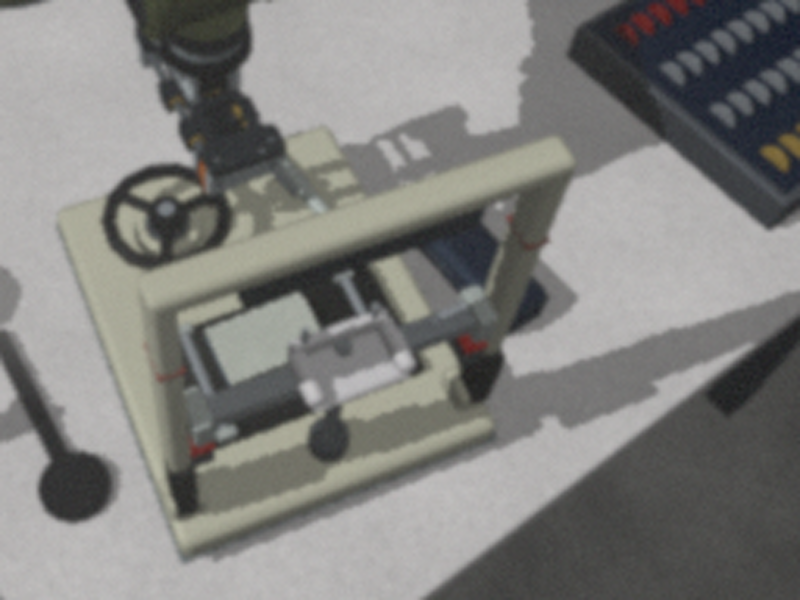

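The crop shows the handle held at (205,175), so the wheel has come round half a turn, and the shoes are still above the red buffers at (470,345) and (200,450). I carry on.

Request:
play_rows:
  translation:
    - [0.0129, -0.0017, 0]
    - [0.025, -0.0067, 0]
    - [0.0354, -0.0146, 0]
    - [0.0433, -0.025, 0]
    - [0.0483, -0.0371, 0]
    - [0.05, -0.05, 0]
    - [0.0483, -0.0629, 0]
    - [0.0433, -0.075, 0]
    - [0.0354, -0.0854, 0]
    - [0.025, -0.0933, 0]
    - [0.0129, -0.0983, 0]
    - [0, -0.1, 0]
  yaw: [0, 0, 0, 0, 0, 0, 0, 0, 0, 0, 0, 0]

```text
clock: 7.15
eef_pos: [528.5, -149.1, 111.5]
eef_rot: [3.14, -0.001, 1.376]
wrist_force: [2.5, 4.9, 0.5]
finger_gap: 22.0
finger_force: 20.0
```

Request:
play_rows:
  translation:
    - [-0.0129, 0.0017, 0]
    - [-0.025, 0.0067, 0]
    - [-0.0354, 0.0146, 0]
    - [-0.0433, 0.025, 0]
    - [-0.0483, 0.0371, 0]
    - [-0.05, 0.05, 0]
  yaw: [0, 0, 0, 0, 0, 0]

```text
clock: 7.9
eef_pos: [476.9, -98.3, 111.5]
eef_rot: [-3.14, 0.0, 1.377]
wrist_force: [-0.2, -2.5, -0.4]
finger_gap: 21.6
finger_force: 20.0
```

```bash
python3 - <<'E'
from cell import telemetry, eyes
from h import *
c=eyes.camera("scene")
y=-0.23; Rm=np.array([[np.cos(y),-np.sin(y)],[np.sin(y),np.cos(y)]])
O=np.array([528,-98.5])-Rm@[-110,-55]
P=lambda x,yy,z:np.r_[O+Rm@[x,yy],z]
im=c["pixels"][:,:,::-1]
out=[]
for (yy,u,v) in ((112,310,200),(-112,222,240)):
    x0,y0=u-0,v-0
    crop=cv2.resize(im[v:v+50,u:u+50],(400,400),interpolation=cv2.INTER_CUBIC)
    for z in (174,184,194,204):
        p=(proj(c,[P(145,yy,z)])[0]-[u,v]+.5)*8; print(yy,z,p)
        cv2.circle(crop,tuple(int(a) for a in p),3,(0,255,0),-1)
    out.append(crop)
cv2.imwrite("pics/s3.png",np.hstack(out))
E
```

```text
112 174 [151.57828765 225.44178168]
112 184 [156.94180876 210.2266622 ]
112 194 [162.40600412 194.72570939]
112 204 [167.97373295 178.93079849]
-112 174 [187.7195027  154.63758557]
-112 184 [186.82137003 141.02618047]
-112 194 [185.90542508 127.14463979]
-112 204 [184.97113291 112.98484511]
```

View pics/s3.png

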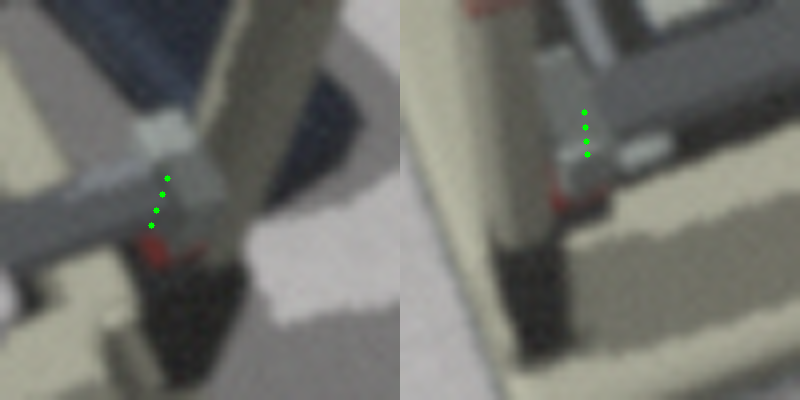

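The shoes sit only a few millimetres above the red buffers (left crop at (170,245), right at (580,195)), so I go on in small arcs and watch the force.

Request:
play_rows:
  translation:
    - [0.0008, 0.0087, 0]
    - [0.003, 0.0171, 0]
    - [0.0067, 0.025, 0]
    - [0.0067, 0.025, 0]
  yaw: [0, 0, 0, 0]

```text
clock: 8.45
eef_pos: [484.4, -72.9, 111.4]
eef_rot: [-3.141, -0.001, 1.378]
wrist_force: [-4.3, 6.0, 4.1]
finger_gap: 21.4
finger_force: 20.0
```

Request:
play_rows:
  translation:
    - [0.005, 0.0071, 0]
    - [0.0112, 0.0133, 0]
    - [0.0183, 0.0183, 0]
    - [0.0183, 0.0183, 0]
  yaw: [0, 0, 0, 0]

```text
clock: 8.95
eef_pos: [503.3, -55.0, 111.4]
eef_rot: [3.141, -0.001, 1.377]
wrist_force: [-0.3, 5.0, 1.3]
finger_gap: 21.8
finger_force: 20.0
```

Request:
play_rows:
  translation:
    - [0.0079, 0.0037, 0]
    - [0.0163, 0.0059, 0]
    - [0.025, 0.0067, 0]
    - [0.025, 0.0067, 0]
  yaw: [0, 0, 0, 0]

```text
clock: 9.45
eef_pos: [528.9, -49.0, 111.5]
eef_rot: [3.14, -0.0, 1.377]
wrist_force: [2.5, 1.8, -0.7]
finger_gap: 21.7
finger_force: 20.0
```

Request:
play_rows:
  translation:
    - [0.0087, -0.0008, 0]
    - [0.0171, -0.003, 0]
    - [0.025, -0.0067, 0]
    - [0.025, -0.0067, 0]
  yaw: [0, 0, 0, 0]

```text
clock: 9.95
eef_pos: [553.9, -56.6, 111.5]
eef_rot: [3.141, 0.001, 1.376]
wrist_force: [-0.6, -5.6, -0.2]
finger_gap: 21.7
finger_force: 20.0
```

Request:
play_rows:
  translation:
    - [0.0071, -0.005, 0]
    - [0.0133, -0.0112, 0]
    - [0.0183, -0.0183, 0]
    - [0.0183, -0.0183, 0]
  yaw: [0, 0, 0, 0]

```text
clock: 10.45
eef_pos: [571.3, -75.2, 111.4]
eef_rot: [-3.141, 0.001, 1.376]
wrist_force: [-6.6, -6.7, 3.9]
finger_gap: 22.1
finger_force: 20.0
```

Request:
play_rows:
  translation:
    - [0.0037, -0.0079, 0]
    - [0.0059, -0.0163, 0]
    - [0.0067, -0.025, 0]
    - [0.0067, -0.025, 0]
  yaw: [0, 0, 0, 0]

```text
clock: 10.95
eef_pos: [577.2, -99.7, 111.3]
eef_rot: [-3.139, 0.0, 1.376]
wrist_force: [-11.6, -1.9, 6.4]
finger_gap: 22.1
finger_force: 20.0
```

Request:
play_rows:
  translation:
    - [-0.0015, -0.0087, 0]
    - [-0.004, -0.0171, 0]
    - [-0.0077, -0.025, 0]
    - [-0.0077, -0.025, 0]
  yaw: [0, 0, 0, 0]

```text
clock: 11.45
eef_pos: [571.0, -124.6, 111.6]
eef_rot: [3.14, 0.0, 1.376]
wrist_force: [0.2, -2.8, 0.2]
finger_gap: 2.8
finger_force: 1.3
```

The gap fell to 2.8 mm, so the handle slipped out, perhaps because the stop was reached. I rise and look.

Request:
play_rows:
  translation:
    - [0, -0.005, 0.03]
    - [0, -0.005, 0.07]
    - [-0.0, -0.005, 0.11]
    - [0, -0.005, 0.13]
    - [0, -0.005, 0.13]
    - [0, -0.005, 0.13]
  yaw: [0, 0, 0, 0, 0, 0]

```text
clock: 12.2
eef_pos: [570.1, -128.8, 240.1]
eef_rot: [-3.14, -0.0, 1.377]
wrist_force: [-0.6, -0.7, -1.1]
finger_gap: 0.5
finger_force: 0.0
```

```bash
python3 - <<'E'
from cell import telemetry, eyes
from h import *
s=telemetry.read_state(); c=eyes.camera("wrist")
w=cv2.resize(c["pixels"][:,:,::-1],(400,300))
im=c["pixels"].astype(int); m=((im[...,0]>120)&(im[...,0]-im[...,2]>70)&(im[...,0]-im[...,1]>45)).astype(np.uint8)
n,l,st,ce=cv2.connectedComponentsWithStats(m)
for i in range(1,n):
    if st[i,4]>15: print(st[i],ce[i],at_z(c,ce[i],156,s))
c=eyes.camera("scene"); im=c["pixels"][:,:,::-1]
crops=[cv2.resize(im[v:v+50,u:u+50],(400,300),interpolation=cv2.INTER_CUBIC) for u,v in ((310,200),(222,240))]
cv2.imwrite("pics/s4.png",np.vstack([np.hstack(crops),np.hstack([w,cv2.resize(im,(400,300))])]))
print(s["eef_pos"],s["finger_gap"])
E
```

```text
[254 155  18  18 243] [262.44855967 163.82716049] [ 575.74312022 -105.33870759  156.        ]
[ 570.14013392 -128.77105787  240.10852272] 0.46294464869964286
```

View pics/s4.png

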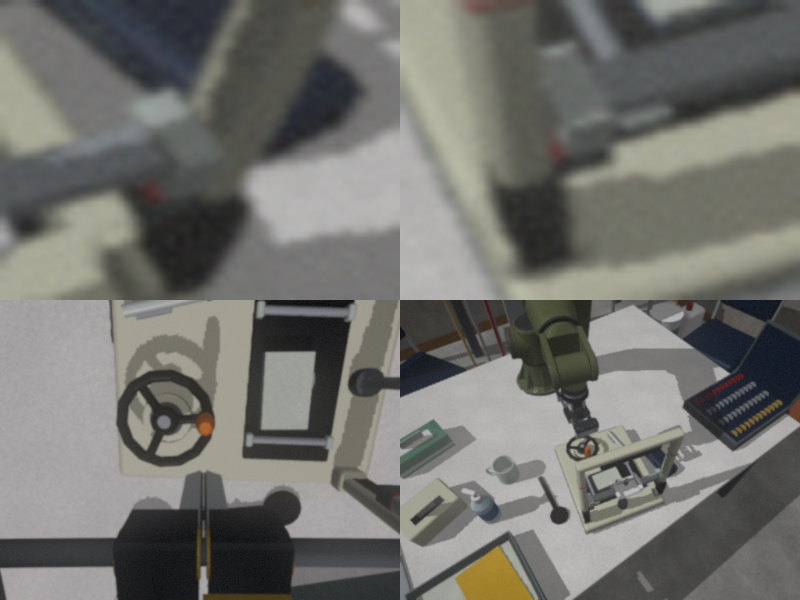

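The shoes now look seated on the buffers, and the handle stands at about (576,-105), which fits a block at about 11.1 rad. To confirm, I push the handle clockwise from its +y side with closed fingers.

Request:
play_rows:
  translation:
    - [0.006, 0.027, 0]
    - [0.006, 0.055, 0]
    - [0.006, 0.055, -0.04]
    - [0.006, 0.055, -0.08]
    - [0.006, 0.055, -0.115]
    - [0.006, 0.055, -0.125]
    - [0.006, 0.055, -0.125]
  yaw: [0, 0, 0, 0, 0, 0, 0]

```text
clock: 13.18
eef_pos: [576.4, -73.9, 116.5]
eef_rot: [-3.141, 0.0, 1.377]
wrist_force: [0.4, 0.2, 1.6]
finger_gap: 0.6
finger_force: 0.0
```

Request:
play_rows:
  translation:
    - [0, -0.004, 0]
    - [0, -0.008, 0]
    - [0, -0.01, 0]
    - [0, -0.01, 0]
    - [0, -0.01, 0]
  yaw: [0, 0, 0, 0, 0]

```text
clock: 13.8
eef_pos: [576.3, -83.9, 116.4]
eef_rot: [-3.141, 0.0, 1.377]
wrist_force: [-0.7, 0.6, -0.7]
finger_gap: 0.5
finger_force: 0.0
```

Request:
play_rows:
  translation:
    - [0, -0.002, 0]
    - [0, -0.003, 0]
    - [0, -0.004, 0]
    - [0, -0.004, 0]
    - [0, -0.004, 0]
  yaw: [0, 0, 0, 0, 0]

```text
clock: 14.42
eef_pos: [576.3, -87.9, 116.4]
eef_rot: [-3.142, 0.0, 1.377]
wrist_force: [0.7, 2.1, 1.2]
finger_gap: 0.5
finger_force: 0.8
```

Request:
play_rows:
  translation:
    - [0, -0.001, 0]
    - [0, -0.002, 0]
    - [0, -0.003, 0]
    - [0, -0.003, 0]
    - [0, -0.003, 0]
  yaw: [0, 0, 0, 0, 0]

```text
clock: 15.05
eef_pos: [576.6, -89.5, 116.5]
eef_rot: [3.141, -0.002, 1.377]
wrist_force: [2.8, 11.9, 0.8]
finger_gap: 0.6
finger_force: 5.8
```

Request:
play_rows:
  translation:
    - [0, -0.001, 0]
    - [0, -0.002, 0]
    - [0, -0.002, 0]
    - [0, -0.002, 0]
  yaw: [0, 0, 0, 0]

```text
clock: 15.55
eef_pos: [577.0, -90.2, 116.6]
eef_rot: [3.141, -0.004, 1.378]
wrist_force: [5.0, 20.1, 1.4]
finger_gap: 0.1
finger_force: 10.6
```

The wheel blocks hard: 20 N moved the tool only 0.7 mm, where 2.5 N keeps it turning. I back off in +y, then go up.

Request:
play_rows:
  translation:
    - [0, 0.006, 0]
    - [0, 0.016, 0]
    - [0, 0.016, 0.03]
    - [0, 0.016, 0.07]
    - [-0.02, 0.016, 0.12]
    - [-0.04, 0.016, 0.16]
    - [-0.04, 0.016, 0.16]
    - [-0.04, 0.016, 0.16]
  yaw: [0, 0, 0, 0, 0, 0, 0, 0]

```text
clock: 16.55
eef_pos: [536.2, -76.8, 275.5]
eef_rot: [-3.14, 0.0, 1.377]
wrist_force: [0.1, 0.3, -0.7]
finger_gap: 0.3
finger_force: 0.0
```

```bash
python3 - <<'E'
from cell import telemetry, eyes
from h import *
c=eyes.camera("scene"); im=c["pixels"][:,:,::-1]
cv2.imwrite("pics/s5.png",cv2.resize(im[120:312,180:436],(800,600),interpolation=cv2.INTER_CUBIC))
s=telemetry.read_state();print(s["eef_pos"],s["wrist_force"])
E
```

```text
[536.18225924 -76.78143762 274.99707982] [-0.18293015 -0.91137367 -1.15114762]
```

View pics/s5.png

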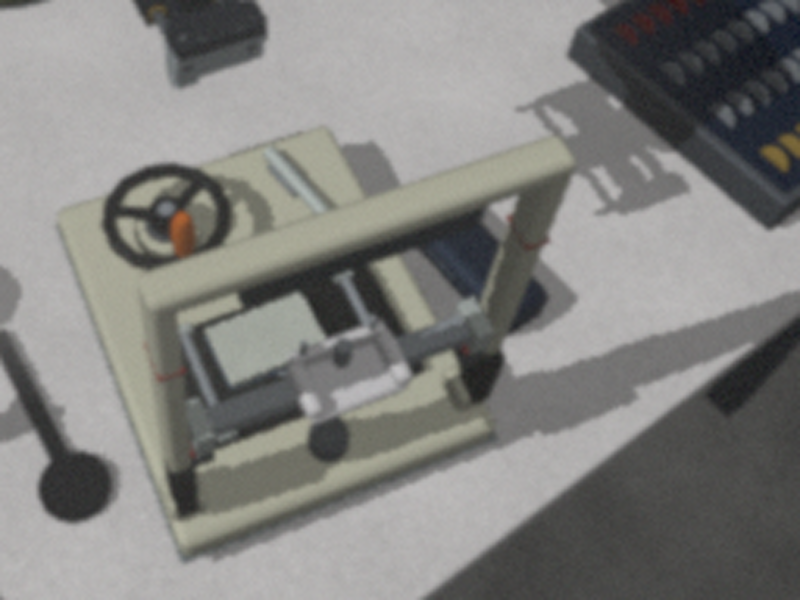

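The shoes sit on the stops at (475,345) and (195,450), the handle is free at (182,232), and the bystanders have not moved. The gripper is clear of everything.

```bash
python3 -c "
from cell import manip
print(manip.sign_off())"
```

```text
the job is handed in; nothing more can be done
None
```

The chin rest is wound down onto its stops (about 11 rad clockwise, confirmed by a hard block at 20 N), the handle is released, the things visible around the unit are where they were, and the job is handed in at about 17 s; the handle slipped out of the grip when the wheel blocked, so I made that check with closed fingers.

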